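Roll two rollers onto the start line

TASK

Get the rolling experiment ready: push each of the two rollers sideways with the fingertips, best across its top, so that it rolls along the board, until both lie straight along the start line with the line running under their middles. Only roll them: do not pinch, lift, carry or drag them, keep them on the board, and leave the eraser, the brass mass and the thumb screw where they are.

Things in the scene. Friction and masses are not known exactly. Their poses are not given: they have to be found in the camera images.
- board: square plywood board, 230 x 230 mm, with a cork running surface 218 x 218 mm, fixed on the table; the cork's top lies 18 mm above the table. Origin: centre of the underside. x is the rolling direction (across the line), y runs along the start line, z up.
- line (a point): middle of the start line: one thin black line, 4 mm wide and 206 mm long, painted across the centre of the cork and level with it (it cannot be felt), 18 mm above the table. x across the line, y along it, z up.
- solid_roller: thick roller: solid aluminium cylinder, 40 mm diameter, 80 mm long, 0.27 kg, lying on the cork about parallel to the line, 32 to 52 mm from it. Origin: its centre, 20 mm above the cork; y is its axis, x and z turn as it rolls. It rolls half as far as a fingertip pressed on its top moves, so it takes several strokes; the cork stops it at once when let go.
- tube_roller: thin roller: aluminium tube, open ends, 32 mm outer diameter, 80 mm long, 0.12 kg, lying on the other half of the board, 32 to 52 mm from the line on its other side. Origin: its centre, 16 mm above the cork; y is its axis, x and z turn as it rolls. Pushed low on its side, either roller may drag instead of roll.
- eraser: eraser in a card sleeve, 19 x 42 x 12 mm, on the table beside the board, to be left alone. Origin: centre of the underside.
- mass_100: brass slotted mass, disc of 38 mm diameter, 11 mm high, on the table beside the board, to be left alone. Origin: centre of the underside.
- thumb_screw: thumb screw standing on its black knob, 24 mm diameter, 30 mm high, on the table near the board's edge nearest the robot, to be left alone. Origin: centre of the underside.
Things that resemble listed ones, but are neither listed nor needed, are in the scene too. Leave any red look-alike of the tube_roller alone. What is shaped like the solid_roller but orange is not meant.

How it is judged (in metres and radians):
At the end, for the whole second after the job is handed in: Each roller rests on the cork, centre within 7 mm of the start line, axis within 0.15 rad of the line's direction, centre within 74 mm of the line's middle along the line (so wholly on the board); the eraser, brass mass and thumb screw are within 15 mm of where they stood (x of solid_roller in the frame of line between -0.007 and 0.007 m and y of solid_roller in the frame of line between -0.074 and 0.074 m and z of solid_roller in the frame of line between 0.017 and 0.023 m and angle between the y axis of each of solid_roller, tube_roller and the y axis of line, either way round below 0.15 rad and linear speed of each of solid_roller, tube_roller below 0.01 m/s and angular speed of each of solid_roller, tube_roller below 0.3 rad/s and x of tube_roller in the frame of line between -0.007 and 0.007 m and y of tube_roller in the frame of line between -0.074 and 0.074 m and z of tube_roller in the frame of line between 0.013 and 0.019 m and distance of each of eraser, mass_100, thumb_screw from where it was at the start of the episode below 0.015 m); the robot touches nothing.
It fails at once if the thick solid roller is lifted off the board or stood on end (z of solid_roller in the frame of line above 0.028 m or angle between solid_roller's own y axis and vertical below 1.1 rad).
It fails at once if the thick solid roller is dragged or carried along without rolling (distance of solid_roller from where it was at the start of the episode between 0.022 and 0.032 m and angle between solid_roller's own z axis and vertical below 0.6 rad).
It fails at once if the thin tube is lifted off the board or stood on end (z of tube_roller in the frame of line above 0.024 m or angle between tube_roller's own y axis and vertical below 1.1 rad).
It fails at once if the thin tube is dragged or carried along without rolling (distance of tube_roller from where it was at the start of the episode between 0.0176 and 0.0256 m and angle between tube_roller's own z axis and vertical below 0.6 rad).
It fails at once if the eraser, the brass mass or the thumb screw is disturbed (distance of any of eraser, mass_100, thumb_screw from where it was at the start of the episode above 0.015 m).
It also fails if it takes over 64 s, if anything falls off the work surface, if the arm or the gripper's body presses on something with over 40 N, if the wrist force passes 120 N, or if a joint passes its speed limit or range.

ROBOT

A 6-joint arm with a two-finger parallel gripper is mounted at the origin on a cart in front of the work surface, level with it; the furniture and walls round the work are solid. World frame = base frame: x ahead of the robot, y to its left, z up, the work surface at z = 0. Lengths are in mm, angles in rad, forces in N, time in s.
With the tool pointing down it reaches from about 350 to 775 mm from the base axis. Payload 7.3 kg.
Tool frame: the origin (TCP) lies on the mounting face of the last link; the fingertips stand 178 mm ahead of it and the grasp point (between the pads) lies 159 mm ahead of it (bot.grip_point_offset is the distance from the TCP to the grasp point, in mm); x points along the fingers, y is the direction in which the jaws open and shut, and the axes are right-handed (so a half turn about x gives the same grasp; the last joint's range is limited). The gripper opens to 92 mm and grips with 3 to 60 N. Pads are 19 mm wide; open, the fingers measure 130 mm over their backs; the gripper's body (75 mm by 190 mm) begins 47 mm behind the grasp point.
Start: joints at [-1.472, 0.342, 1.524, -0, 1.275, -0.146], TCP at [127.26, -509.345, 404.741] pointing down, gripper open.
Joint ranges: [-2.53, 2.53], [-0.77, 2.02], [0.04, 2.7], [-1, 4.14], [0.28, 2.66], [-3.11, 3.11]. Speed limits (rad/s): [2.57, 2.57, 3.14, 3.14, 3.14, 3.14].

INTERFACE

Orientations are given as [roll, pitch, yaw] about the fixed x, y, z axes, in that order (R = Rz(yaw) Ry(pitch) Rx(roll)).
In Python, from plant import bot gives the robot as it stands.
- The arm moves only by the tool arm_command, never from a script. Its argument "moves" is a list of rows, each a list of 5 numbers: the shift along the tool's x, y, z in cm, then the turn about the tool's x in degrees, then the opening, from 0 (shut) to 1 (fully open). A call has 1 to 10 rows; each row is the pose to reach, as a shift and turn from the pose measured when the call began, along the tool's axes at that moment; what a row does not reach only later rows make up. A row lasts 1/10 s, in which the tool goes at most 50 mm and 8.59 degrees, less where a joint would pass 70% of its speed; a pose out of reach is approached as far as the arm can. A call with a gripper value outside its range is refused whole. The fingers move at their own pace and stop on an object; the grip force is fixed at half the most. Time passes only in rows, so rows that repeat a pose let the fingers close. It gives the time, the measured TCP pose, the force and the opening at its end, in the units of the state.
- bot.get_obs(): the state, without advancing time (a new reading comes with each control period).
- bot.capture(name): name is "side" or "top"; returns a dict with "frame" (400x640x3 uint8, blue, green, red), "K" (3x3 intrinsics, pixels), "k1" (the pictures are not rectified: a ray, as slopes to the right and down, at radius r is drawn at 1 + k1 r^2 times it, then the intrinsics apply), "origin" and "orientation" of the camera in the world. Camera axes: x right, y down, z forward; pixel columns grow to the right and rows downward; lengths in mm; the calibration is good to about 2 mm. A picture is of the moment at which its call begins. There is no depth.
- bot.close_job(): hands the job in, once; it reports no verdict.
The state is a dict: "time": time; "joint_positions": joint angles; "dq": joint speeds; "tau": joint torques, N m; "tool_pos": TCP position; "tcp_rot": TCP orientation; "contact_force": force on the tool from outside, world axes, zero at the start; "moment": the same for the moment, N m; "grip_width": finger opening in mm.
Only numpy, scipy, OpenCV 4.12 (cv2) and the standard library are available. Lean on these libraries where they do the work, as an engineer would, in place of code of your own. Each camera call takes 0.05 s, during which the arm holds its last target.

## Working session

There is one attempt and no reset: what is moved stays moved. The work goes in short steps, Python scripts to look and compute and a tool call to move; the robot and the scene stay as the last step left them, time stands still between calls to the robot, and variables do not carry over. Pictures are saved under pics/ and viewed, and the job is handed in when it is done.

Besides the shell and the picture viewer there is one more tool, called after "Emit:" as name(argument=value, ...), one argument or row to a line, values as JSON. arm_command: Moves the arm, as the interface text tells. Its arguments: {"type":"object","properties":{"moves":{"type":"array"}},"required":["moves"]}

```bash
ls; mkdir -p pics
python3 - <<'E'
from plant import bot
import cv2
o=bot.get_obs(); print(o)
for n in("top","side"):
    c=bot.capture(n); cv2.imwrite(f"pics/{n}0.png",c["frame"]); print(n,c["K"],c["k1"],c["origin"],c["orientation"])
E
```

```text
pics
{'time': 0.0, 'joint_positions': array([-1.47200070e+00,  3.42719755e-01,  1.52501353e+00,  1.35384217e-06,
        1.27541596e+00, -1.45992033e-01]), 'dq': array([ 0.00154703,  0.00062932, -0.00172245,  0.00058127,  0.00074805,
       -0.00041443]), 'tau': array([ 1.97524344e-06, -4.31246388e+01, -2.44217277e+01,  7.18209660e-02,
        5.60831744e-02, -1.36314752e-04]), 'tool_pos': array([ 127.24606737, -509.20463466,  404.04751694]), 'tcp_rot': array([-1.71762004,  1.56923973,  1.66875987]), 'contact_force': array([ 1.01080074, -0.14863586, -0.11075682]), 'moment': array([-0.02982475, -0.01266607, -0.06731345]), 'grip_width': 92.06828643598503}
top [[468.33124395   0.         316.8115216 ]
 [  0.         468.33124395 193.6568835 ]
 [  0.           0.           1.        ]] -0.02502936850225043 [ 318.31487059   54.52730712 1349.5425822 ] [-3.04118849  0.01671006 -1.57100502]
side [[392.94581061   0.         322.01217766]
 [  0.         392.94581061 196.18292939]
 [  0.           0.           1.        ]] -0.00814149915019193 [ 441.83532504 1055.12338739  575.50713225] [-2.04708655 -0.02031268  3.13797375]
```

View pics/top0.png

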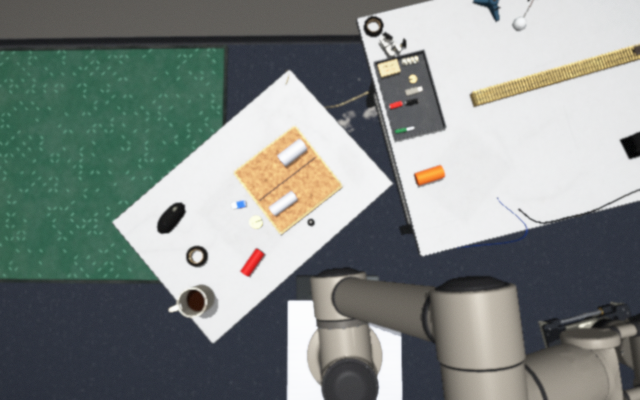

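View pics/side0.png

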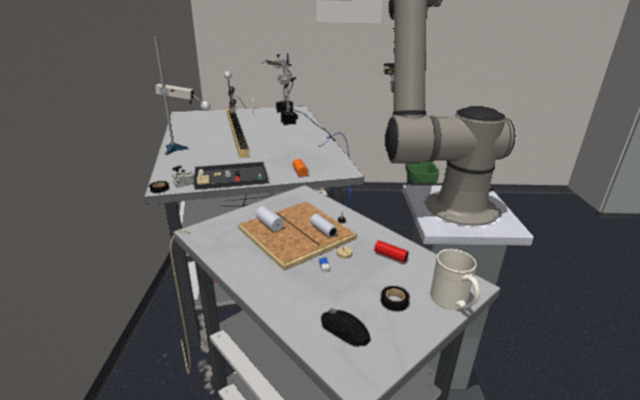

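The top view shows the board at about (290,180). One silver roller is at (292,152) and looks thicker, the other at (284,204). The eraser is at (240,205), the brass mass at (257,222) and the thumb screw at (311,222). The look-alikes are a red cylinder at (253,262) and an orange one at (430,175). I'll take a close crop to check the choice.

```bash
cat > h.py <<'E'
import numpy as np, cv2
from scipy.spatial.transform import Rotation as R
def rays(c,px):
    px=np.atleast_2d(np.array(px,float)); K=c["K"]
    d=(px-[K[0,2],K[1,2]])/[K[0,0],K[1,1]]; s=d.copy()
    for _ in range(20): s=d/(1+c["k1"]*(s**2).sum(1,keepdims=True))
    return np.c_[s,np.ones(len(s))]@R.from_euler('xyz',c["orientation"]).as_matrix().T
def plane(c,px,z):
    v=rays(c,px); o=np.array(c["origin"]); return (o+v*((z-o[2])/v[:,2])[:,None])[:,:2]
def proj(c,P):
    p=(np.atleast_2d(P)-c["origin"])@R.from_euler('xyz',c["orientation"]).as_matrix()
    s=p[:,:2]/p[:,2:]; s=s*(1+c["k1"]*(s**2).sum(1,keepdims=True)); K=c["K"]
    return s*[K[0,0],K[1,1]]+[K[0,2],K[1,2]]
E
python3 - <<'E'
import cv2
t=cv2.imread("pics/top0.png");s=cv2.imread("pics/side0.png")
cv2.imwrite("pics/topcrop.png",cv2.resize(t[115:245,220:360],None,fx=4.5,fy=4.5,interpolation=cv2.INTER_CUBIC))
cv2.imwrite("pics/sidecrop.png",cv2.resize(s[190:280,225:380],None,fx=5,fy=5,interpolation=cv2.INTER_CUBIC))
E
```

```text
(no output)
```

View pics/topcrop.png

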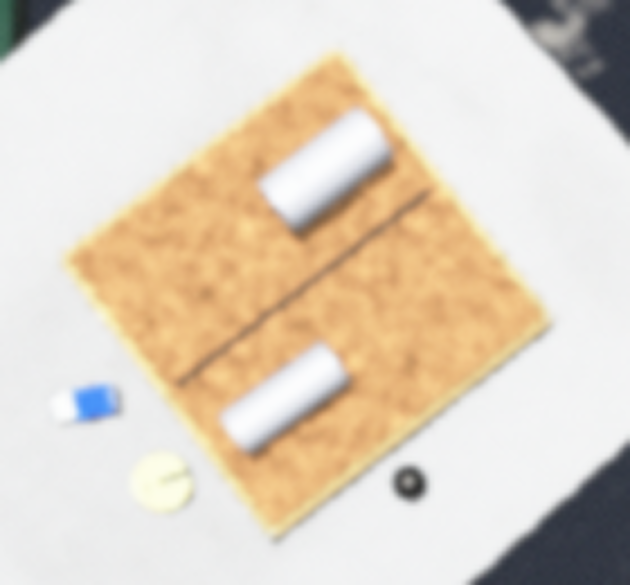

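View pics/sidecrop.png

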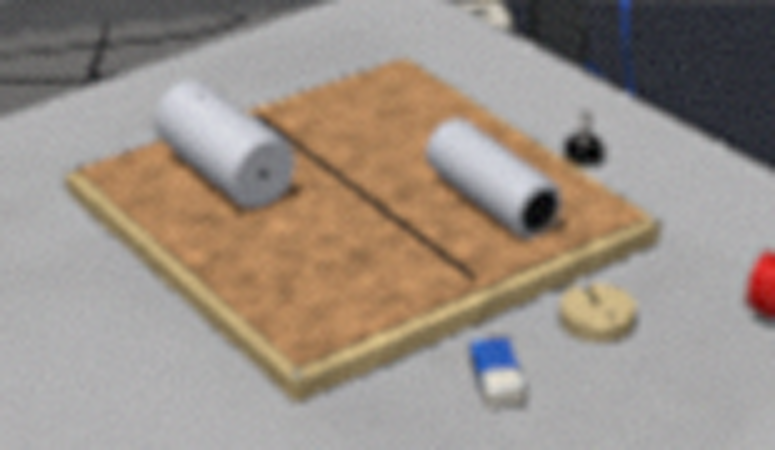

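```bash
cat > m.py <<'E'
from h import *
from plant import bot
import sys
def board(c):
    f=c["frame"]; hsv=cv2.cvtColor(f,cv2.COLOR_BGR2HSV)
    m=((hsv[...,0]>8)&(hsv[...,0]<28)&(hsv[...,1]>70)&(hsv[...,2]>90)).astype(np.uint8)
    m=cv2.morphologyEx(m,cv2.MORPH_CLOSE,np.ones((3,3)))
    return m
def rollers(c,bm,LM,u):
    # silver in board polygon
    f=c["frame"].astype(int); hsv=cv2.cvtColor(c["frame"],cv2.COLOR_BGR2HSV)
    sil=((hsv[...,1]<50)&(hsv[...,2]>110)&(bm>0)).astype(np.uint8)
    n,l,st,_=cv2.connectedComponentsWithStats(sil)
    out=[]
    for i in range(1,n):
        if st[i,4]<100: continue
        out.append((st[i,4],l==i))
    return out
E
python3 - <<'E'
from m import *
c=bot.capture("top"); np.save("c0.npy",c,allow_pickle=True)
m=board(c); cs,_=cv2.findContours(m,cv2.RETR_EXTERNAL,cv2.CHAIN_APPROX_NONE)
k=[x for x in cs if cv2.pointPolygonTest(x,(290,178),True)>-30 and cv2.contourArea(x)>2000]
h=cv2.convexHull(np.vstack(k)); rect=cv2.minAreaRect(h); print(rect, cv2.contourArea(h))
bx=cv2.boxPoints(rect); P=plane(c,bx,18); print(bx,P,[np.linalg.norm(P[i]-P[i-1]) for i in range(4)],P.mean(0))
L=plane(c,[(180/4.5+220,384/4.5+115),(430/4.5+220,190/4.5+115)],18); print("line",L,np.linalg.norm(L[1]-L[0]),L.mean(0))
d=L[1]-L[0];print("lineang",np.arctan2(d[1],d[0]))
bm=np.zeros(m.shape,np.uint8); cv2.drawContours(bm,[h],-1,1,-1); bm=cv2.erode(bm,np.ones((5,5)))
for a,mm in rollers(c,bm,0,0):
    ys,xs=np.nonzero(mm); r=cv2.minAreaRect(np.c_[xs,ys].astype(np.float32))
    for z in(34,38):
        b=plane(c,cv2.boxPoints(r),z); e=[b[1]-b[0],b[2]-b[1]]; e.sort(key=np.linalg.norm)
        print(a,z,"cent",b.mean(0),"size",[np.linalg.norm(v) for v in e],"ang",np.arctan2(e[1][1],e[1][0]), "mean", plane(c,(xs.mean(),ys.mean()),z))
E
```

```text
((287.6192626953125, 179.29612731933594), (77.53191375732422, 77.7950439453125), 52.12501525878906) 5949.5
[[233.1154  172.5769 ]
 [294.52313 124.81537]
 [342.1231  186.01535]
 [280.7154  233.77689]] [[514.00094381 317.99539739]
 [653.60345915 141.46712494]
 [474.31235062   4.33844177]
 [338.23549301 179.23335149]] [np.float64(223.9383823250747), np.float64(225.05797756382773), np.float64(225.72013056565783), np.float64(221.5967974076429)] [495.03806165 160.7585789 ]
line [[433.59298411 239.30137342]
 [557.99189224  80.3485846 ]] 201.84419094571723 [495.79243818 159.82497901]
lineang -0.9067459760282129
404 34 cent [570.63015511 146.83970066] size [np.float64(40.90642563034004), np.float64(84.09188532165659)] ang -0.9027497816638013 mean [[570.50924966 147.29362342]]
404 38 cent [569.86297269 146.55901832] size [np.float64(40.782046758279954), np.float64(83.83619801374503)] ang -0.9027497816638008 mean [[569.74243487 147.01156089]]
327 34 cent [424.61790573 172.70242621] size [np.float64(32.072059465217926), np.float64(82.59930335614537)] ang -0.9479559023359556 mean [[424.77021846 172.71663563]]
327 38 cent [424.29468385 172.34310643] size [np.float64(31.974542106527785), np.float64(82.34815434896443)] ang -0.9479559023359553 mean [[424.44653347 172.35727264]]
```

```bash
cat >> h.py <<'E'
LINE=np.array([495.4,160.2]); A=-0.906
U=np.array([np.cos(A),np.sin(A)]); N=np.array([-U[1],U[0]])  # N toward solid side
def rel(p): p=np.array(p)-LINE; return p@N,p@U
def tool(o): return R.from_euler('xyz',o["tcp_rot"]).as_matrix()
def shift(o,p,ztip):  # cm in tool axes to bring fingertips midpoint to p, tip height ztip; and turn so tool y along U
    M=tool(o); tip=o["tool_pos"]+M[:,0]*178
    d=np.array([p[0],p[1],ztip])-tip
    y=M[:,1]; a=[]
    # turn about tool x: y' = cos y + sin z
    for s in(1,-1):
        v=s*U; a.append(np.degrees(np.arctan2(v@M[:2,2],v@M[:2,1])))
    return (d@M)/10,a
E
python3 - <<'E'
from m import *
o=bot.get_obs(); print(np.round(tool(o),4)); print(rel((569.9,146.7)),rel((424.6,172.7)))
print(shift(o,(569.9,146.7),90)); print(o["joint_positions"])
E
```

```text
[[-1.000e-04  2.424e-01 -9.702e-01]
 [ 1.100e-03 -9.702e-01 -2.424e-01]
 [-1.000e+00 -1.100e-03 -1.000e-04]]
(np.float64(50.306527895773876), np.float64(56.58403706940435)) (np.float64(-48.011369687137275), np.float64(-53.51446889174021))
(array([ 13.69019614, -52.87473237, -58.83916765]), [np.float64(-24.06391569544909), np.float64(155.93608430455092)])
[-1.47200559e+00  3.42558216e-01  1.52477637e+00 -2.61960869e-05
  1.27540832e+00 -1.46003679e-01]
```

Emit:
arm_command(
  moves=[
    [0,-26,-29,-12,0.38],
    [0,-53,-59,-24,0.38],
    [0,-53,-59,-24,0.38],
    [0,-53,-59,-24,0.38],
    [0,-53,-59,-24,0.38],
    [0,-53,-59,-24,0.38],
    [0,-53,-59,-24,0.38],
    [0,-53,-59,-24,0.38],
    [0,-53,-59,-24,0.38],
    [0,-53,-59,-24,0.38],
  ],
)

```text
time: 1.15
tool_pos: [407.8, -93.0, 404.9]
tcp_rot: [-2.375, 1.57, 1.431]
contact_force: [1.5, -0.6, -0.2]
grip_width: 35.0
```

Run:
```python
from m import *
o=bot.get_obs(); print(o["tool_pos"],o["time"],shift(o,(569.9,146.7),90))
```

```text
[407.7575819  -92.98822718 404.90598693] 1.15 (array([ 13.71343897,  -8.87433194, -27.51750902]), [np.float64(-0.06577471313658312), np.float64(179.93422528686344)])
```

Emit:
arm_command(
  moves=[
    [0,-4,-14,0,0.38],
    [0,-9,-28.2,0,0.38],
    [0,-8.9,-28.2,0,0.38],
    [4,-8.9,-28.2,0,0.38],
    [8,-8.9,-28.2,0,0.38],
    [12,-8.9,-28.2,0,0.38],
    [13.7,-8.9,-28.2,0,0.38],
    [13.7,-8.9,-28.2,0,0.38],
    [13.7,-8.9,-28.2,0,0.38],
    [13.7,-8.9,-28.2,0,0.38],
  ],
)

```text
time: 2.15
tool_pos: [575.4, 150.3, 269.7]
tcp_rot: [2.874, 1.569, 0.396]
contact_force: [-0.3, 0.2, -0.3]
grip_width: 34.8
```

Run:
```python
from m import *
o=bot.get_obs(); print(o["tool_pos"],o["time"],o["contact_force"],shift(o,(569.9,146.7),58))
for n in("top","side"):
    c=bot.capture(n); f=c["frame"]; r=(slice(100,260),slice(200,380)) if n=="top" else (slice(150,290),slice(200,400))
    cv2.imwrite(f"pics/{n}1.png",cv2.resize(f[r],None,fx=3.8,fy=3.8,interpolation=cv2.INTER_CUBIC))
```

```text
[575.37092312 150.34372203 269.73119413] 2.15 [-0.273615    0.16867226 -0.30537379] (array([ 3.37170959, -0.06157633,  0.69855855]), [np.float64(-0.08324930430807626), np.float64(179.91675069569195)])
```

View pics/side1.png

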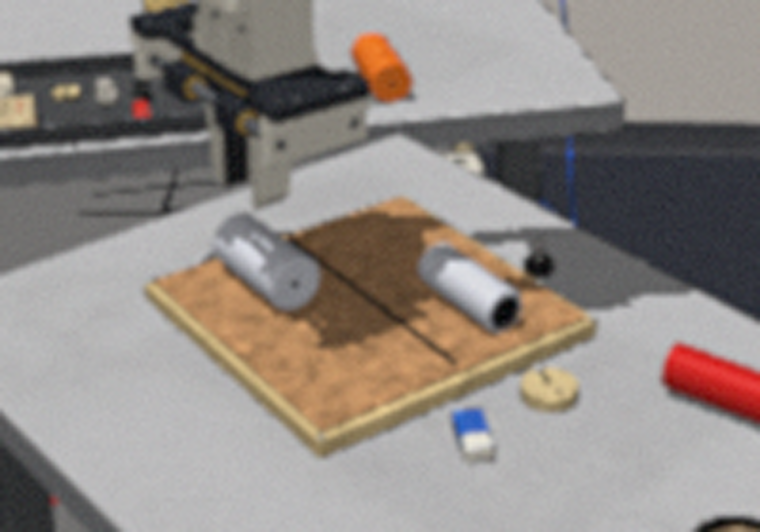

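View pics/top1.png

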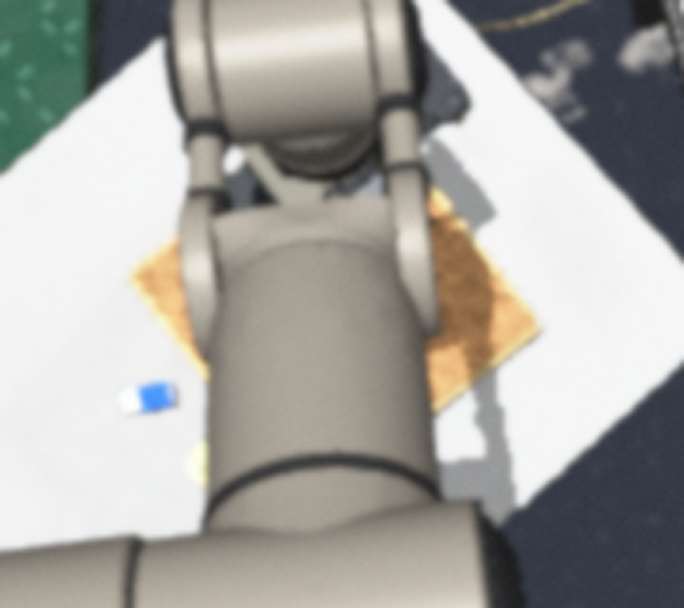

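Emit:
arm_command(
  moves=[
    [1.5,-0.1,0,0,0.38],
    [2.5,-0.1,0,0,0.38],
    [3.0,-0.1,0,0,0.38],
    [3.2,-0.1,0,0,0.38],
    [3.4,-0.1,0,0,0.38],
    [3.5,-0.1,0,0,0.38],
    [3.5,-0.1,0,0,0.38],
  ],
)

```text
time: 2.95
tool_pos: [575.2, 151.0, 236.3]
tcp_rot: [2.745, 1.565, 0.266]
contact_force: [0.5, -0.6, 1.5]
grip_width: 35.1
```

Run:
```python
from m import *
o=bot.get_obs(); print(o["tool_pos"],o["time"],o["contact_force"],shift(o,(569.9,146.7),58))
c=bot.capture("side"); cv2.imwrite("pics/side2.png",cv2.resize(c["frame"][150:290,200:400],None,fx=3.8,fy=3.8,interpolation=cv2.INTER_CUBIC))
M=tool(o); t=o["tool_pos"]+M[:,0]*178
for s in(-1,1):
  p=proj(c,t+s*M[:,1]*27)[0]; print((p-[200,150])*3.8)
```

```text
[575.22860602 150.98778555 236.25974876] 2.95 [ 0.54170123 -0.6272062   1.54042736] (array([ 0.02234532, -0.02683786,  0.77230745]), [np.float64(-0.12415870328578993), np.float64(179.8758412967142)])
[271.34008161 253.05546148]
[231.03692689 221.83842043]
```

View pics/side2.png

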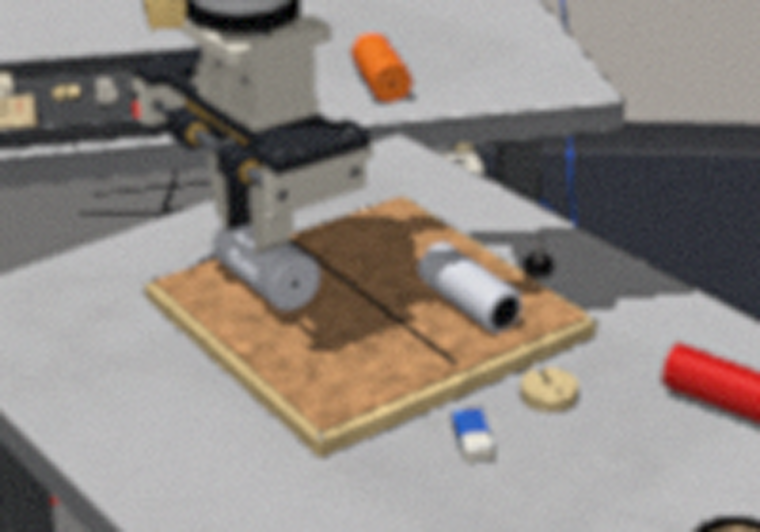

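Emit:
arm_command(
  moves=[
    [0.2,0,0,0,0.38],
    [0.2,0,0,0,0.38],
  ],
)

```text
time: 3.2
tool_pos: [575.7, 151.5, 236.0]
tcp_rot: [2.777, 1.562, 0.298]
contact_force: [-2.0, 2.2, 10.3]
grip_width: 35.1
```

Run:
```python
from m import *
o=bot.get_obs(); print(o["tool_pos"],o["time"],o["contact_force"],shift(o,(569.9,146.7),58))
```

```text
[575.72446844 151.50175438 235.95562638] 3.2 [-2.0349825   2.16365022 10.27640781] (array([-0.01120249, -0.03519271,  0.89961495]), [np.float64(-0.12136554486788528), np.float64(179.87863445513213)])
```

Emit:
arm_command(
  moves=[
    [0.2,0,0.3,0,0.38],
    [0.2,0,0.6,0,0.38],
    [0.2,0,1.0,0,0.38],
    [0.2,0,1.4,0,0.38],
    [0.2,0,1.7,0,0.38],
    [0.2,0,2.0,0,0.38],
    [0.2,0,2.0,0,0.38],
  ],
)

```text
time: 3.9
tool_pos: [560.3, 139.6, 235.9]
tcp_rot: [2.789, 1.558, 0.31]
contact_force: [-2.1, 3.4, 12.4]
grip_width: 35.1
```

```bash
cat > look.py <<'E'
from m import *
import sys
o=bot.get_obs(); M=tool(o); t=o["tool_pos"]+M[:,0]*178
print("t",o["time"],"tip z",t[2].round(1),"tip N,U",np.round(rel(t[:2]),1),"F",o["contact_force"].round(1),"tilt",M[2].round(4))
c=bot.capture("side"); cv2.imwrite(f"pics/{sys.argv[1]}.png",cv2.resize(c["frame"][185:285,220:370],None,fx=5,fy=5,interpolation=cv2.INTER_CUBIC))
E
python3 look.py s3
```

```text
t 3.9 tip z 57.9 tip N,U [40.4 57. ] F [-2.1  3.4 12.4] tilt [-0.9999  0.0043 -0.0116]
```

View pics/s3.png

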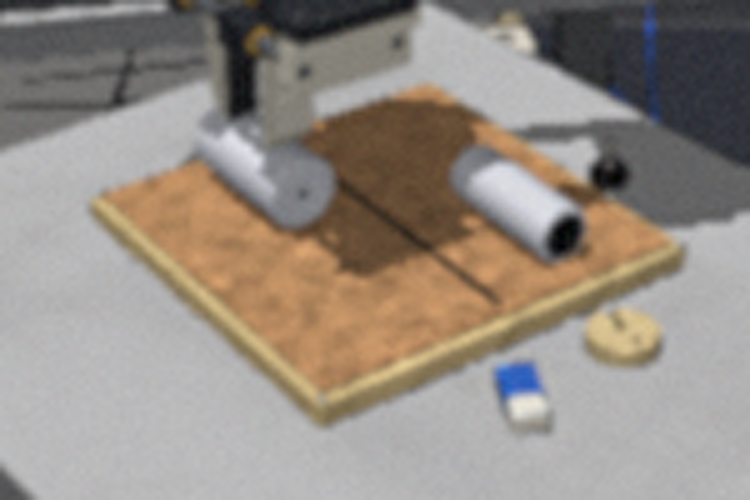

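Run:
```python
from m import *
c=bot.capture("side")
for p in [(277.6,224.5),(281,224)]: print(rel(plane(c,p,38)[0]))
```

```text
(np.float64(49.03980621147822), np.float64(15.503448810307704))
(np.float64(40.560896129049546), np.float64(12.362145701163548))
```

Emit:
arm_command(
  moves=[
    [0.2,0,0.4,0,0.38],
    [0.2,0,0.8,0,0.38],
    [0.2,0,1.2,0,0.38],
    [0.2,0,1.4,0,0.38],
    [0.2,0,1.4,0,0.38],
    [-0.5,0,1.4,0,0.38],
    [-1.5,0,1.4,0,0.38],
    [-1.5,0,-1.0,0,0.38],
    [-1.5,0,-1.0,0,0.38],
  ],
)

```text
time: 4.9
tool_pos: [569.6, 146.7, 252.0]
tcp_rot: [2.767, 1.555, 0.289]
contact_force: [0.3, -0.4, -0.6]
grip_width: 34.8
```

```bash
python3 look.py s4
```

```text
t 4.9 tip z 74.0 tip N,U [52.7 57.5] F [ 0.3 -0.4 -0.6] tilt [-0.9999  0.0058 -0.0148]
```

View pics/s4.png

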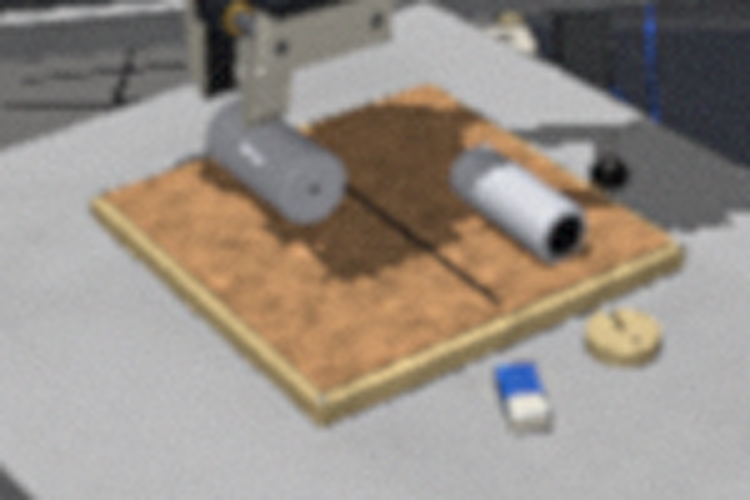

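Emit:
arm_command(
  moves=[
    [1.0,0,1.1,0,0.38],
    [1.6,0,1.1,0,0.38],
    [1.8,0,1.1,0,0.38],
    [1.8,0,1.7,0,0.38],
    [1.8,0,2.3,0,0.38],
    [1.8,0,2.9,0,0.38],
    [1.8,0,3.5,0,0.38],
    [1.8,0,4.1,0,0.38],
    [1.8,0,4.3,0,0.38],
    [1.8,0,4.3,0,0.38],
  ],
)

```text
time: 5.95
tool_pos: [534.9, 120.1, 235.3]
tcp_rot: [2.807, 1.554, 0.328]
contact_force: [-5.1, 3.1, 18.8]
grip_width: 35.3
```

```bash
python3 look.py s5
```

```text
t 5.95 tip z 57.3 tip N,U [ 9.1 56.9] F [-5.1  3.1 18.8] tilt [-0.9999  0.0054 -0.0155]
```

View pics/s5.png

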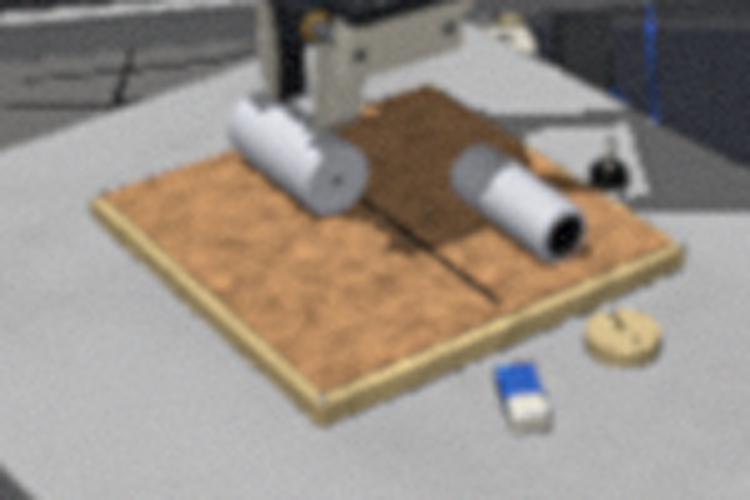

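Emit:
arm_command(
  moves=[
    [-0.7,0,0,0,0.38],
    [-1.6,0,0,0,0.38],
    [-1.6,0,-1.8,0,0.38],
    [-1.6,0,-1.8,0,0.38],
  ],
)

```text
time: 6.4
tool_pos: [549.9, 131.6, 252.2]
tcp_rot: [2.784, 1.552, 0.306]
contact_force: [0.4, 0.1, -0.8]
grip_width: 34.5
```

```bash
python3 look.py s6;python3 - <<'E'
from m import *
c=bot.capture("side")
for p in [(283,222.8),(287.4,220.8)]: print(rel(plane(c,p,38)[0]))
E
```

```text
t 6.4 tip z 74.2 tip N,U [28.3 57.3] F [ 0.4  0.1 -0.8] tilt [-0.9998  0.0065 -0.0174]
(np.float64(33.04395509946443), np.float64(14.333339600018816))
(np.float64(18.061339502486863), np.float64(15.994497349371342))
```

View pics/s6.png

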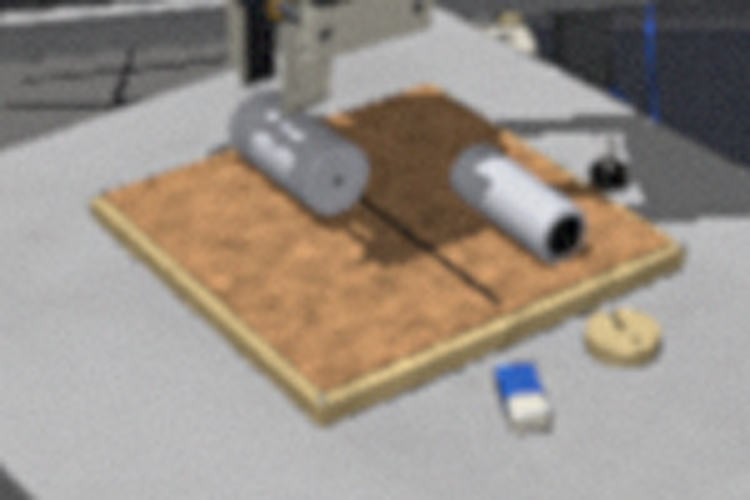

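Emit:
arm_command(
  moves=[
    [1.0,0,0.2,0,0.38],
    [1.6,0,0.2,0,0.38],
    [1.8,0,0.2,0,0.38],
    [1.8,0,0.8,0,0.38],
    [1.8,0,1.4,0,0.38],
    [1.8,0,2.0,0,0.38],
    [1.8,0,2.6,0,0.38],
    [1.8,0,3.2,0,0.38],
    [1.8,0,3.4,0,0.38],
    [1.8,0,3.4,0,0.38],
  ],
)

```text
time: 7.5
tool_pos: [522.0, 110.4, 235.1]
tcp_rot: [2.819, 1.552, 0.34]
contact_force: [-4.5, 3.4, 23.6]
grip_width: 34.7
```

```bash
python3 look.py s7
```

```text
t 7.5 tip z 57.1 tip N,U [-6.6 56.7] F [-4.5  3.4 23.6] tilt [-0.9998  0.006  -0.0179]
```

Emit:
arm_command(
  moves=[
    [-0.7,0,0,0,0.38],
    [-2,0,0,0,0.38],
    [-7,0,0,0,0.38],
    [-10,0,0,0,0.38],
    [-10,3,-10,0,0.38],
    [-10,6,-15,0,0.38],
    [-10,6,-15,0,0.38],
    [-10,6,-15,0,0.38],
  ],
)

```text
time: 8.35
tool_pos: [678.4, 155.2, 335.7]
tcp_rot: [2.821, 1.552, 0.342]
contact_force: [-1.0, -0.6, -0.8]
grip_width: 34.7
```

```bash
python3 look.py s8
python3 - <<'E'
from m import *
c=bot.capture("top"); cv2.imwrite("pics/t8.png",cv2.resize(c["frame"][115:245,220:360],None,fx=4.5,fy=4.5,interpolation=cv2.INTER_CUBIC))
E
```

```text
t 8.35 tip z 157.7 tip N,U [144.1 117.9] F [-1.  -0.6 -0.8] tilt [-0.9998  0.0059 -0.0177]
```

View pics/s8.png

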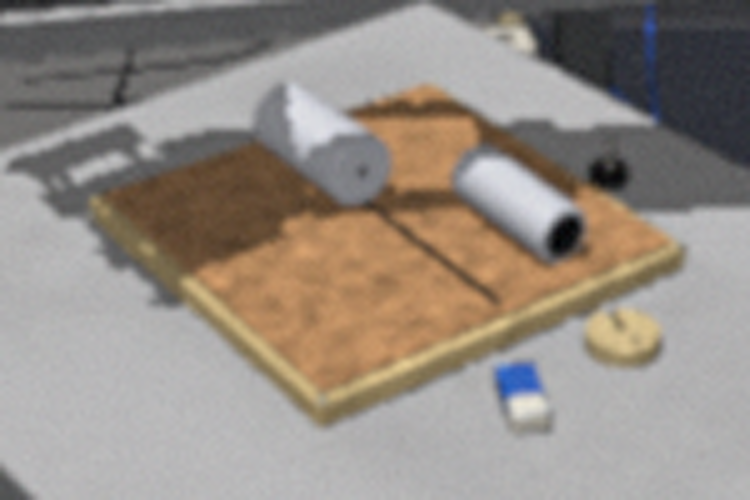

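View pics/t8.png

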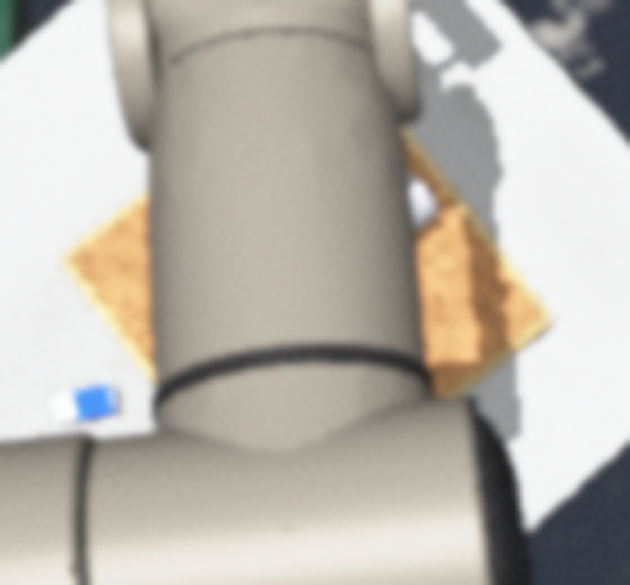

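Run:
```python
from m import *
c=bot.capture("side"); print(rel(plane(c,(292.6,219.2),38)[0]))
o=bot.get_obs(); print(shift(o,LINE-55*N-53.5*U,72))
```

```text
(np.float64(2.2672353255724347), np.float64(14.69227949567532))
(array([  8.23128635, -16.97716486,  19.75437431]), [np.float64(-0.11570373224268263), np.float64(179.88429626775732)])
```

Emit:
arm_command(
  moves=[
    [0,-5,4,0,0.38],
    [0,-9,9,0,0.38],
    [0,-13,14,0,0.38],
    [0,-17,19.8,0,0.38],
    [0,-17,19.8,0,0.38],
    [0,-17,19.8,0,0.38],
    [3,-17,19.8,0,0.38],
    [6,-17,19.8,0,0.38],
    [8.2,-17,19.8,0,0.38],
    [8.2,-17,19.8,0,0.38],
  ],
)

```text
time: 9.5
tool_pos: [414.5, 166.7, 248.4]
tcp_rot: [2.933, 1.56, 0.454]
contact_force: [0.2, -0.1, 0.7]
grip_width: 34.8
```

```bash
python3 look.py s9
python3 - <<'E'
from m import *
o=bot.get_obs(); print(shift(o,LINE-55*N-53.5*U,50))
E
```

```text
t 9.5 tip z 70.4 tip N,U [-57.9 -54.6] F [ 0.2 -0.1  0.7] tilt [-0.9999  0.0022 -0.0102]
(array([ 2.18096642,  0.05542509, -0.15063783]), [np.float64(-0.13107725354170913), np.float64(179.86892274645828)])
```

View pics/s9.png

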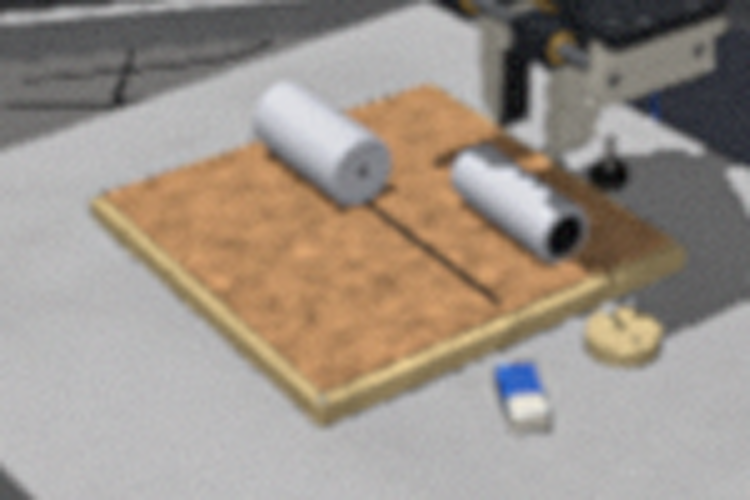

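Emit:
arm_command(
  moves=[
    [1.2,0,-0.4,0,0.38],
    [1.9,0,-0.4,0,0.38],
    [2.1,0,-0.4,0,0.38],
    [2.3,0,-0.4,0,0.38],
    [2.3,0,-0.4,0,0.38],
  ],
)

```text
time: 10.05
tool_pos: [419.1, 169.8, 227.9]
tcp_rot: [2.895, 1.555, 0.416]
contact_force: [-1.9, 1.6, 6.6]
grip_width: 34.6
```

```bash
python3 look.py s10
```

```text
t 10.05 tip z 49.9 tip N,U [-51.4 -53.9] F [-1.9  1.6  6.6] tilt [-0.9999  0.0038 -0.0152]
```

View pics/s10.png

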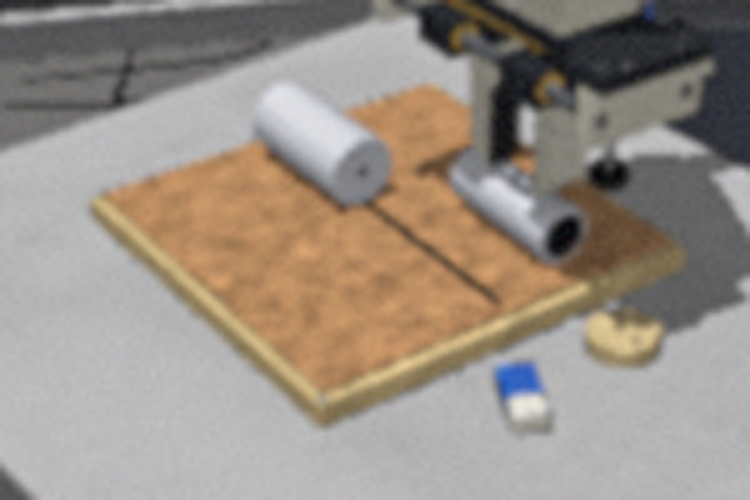

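Emit:
arm_command(
  moves=[
    [0.25,0,-0.4,0,0.38],
    [0.25,0,-0.8,0,0.38],
    [0.25,0,-1.2,0,0.38],
    [0.25,0,-1.6,0,0.38],
    [0.25,0,-2.0,0,0.38],
    [0.25,0,-2.0,0,0.38],
  ],
)

```text
time: 10.7
tool_pos: [436.2, 182.8, 227.9]
tcp_rot: [2.864, 1.549, 0.385]
contact_force: [-1.0, 1.5, 14.9]
grip_width: 35.2
```

```bash
python3 look.py s11
```

```text
t 10.7 tip z 49.9 tip N,U [-29.  -53.2] F [-1.   1.5 14.9] tilt [-0.9998  0.0059 -0.0207]
```

Emit:
arm_command(
  moves=[
    [-0.7,0,0,0,0.38],
    [-1.6,0,0,0,0.38],
    [-1.6,0,1.3,0,0.38],
    [-1.6,0,1.3,0,0.38],
  ],
)

```text
time: 11.15
tool_pos: [424.7, 174.2, 244.0]
tcp_rot: [2.865, 1.55, 0.386]
contact_force: [-0.6, -0.4, 0.2]
grip_width: 34.8
```

```bash
python3 look.py s12
```

```text
t 11.15 tip z 66.0 tip N,U [-43.6 -53.6] F [-0.6 -0.4  0.2] tilt [-0.9998  0.0056 -0.0196]
```

View pics/s12.png

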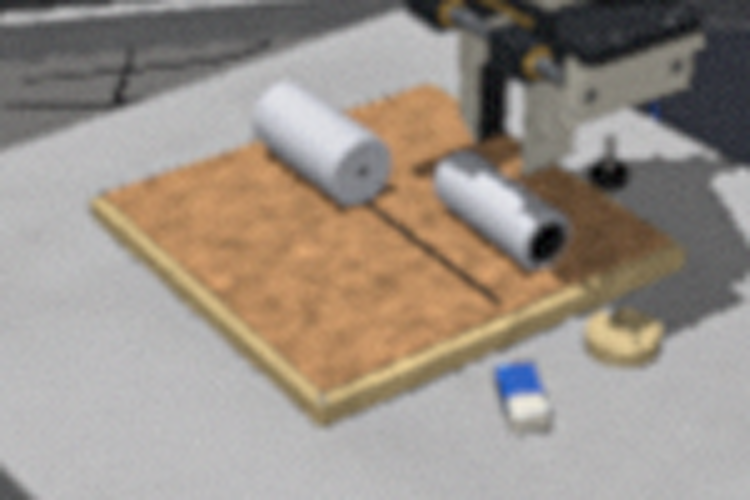

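Run:
```python
from m import *
c=bot.capture("side"); print(rel(plane(c,(329.4,233.4),34)[0]),rel(plane(c,(333,231.5),34)[0]))
```

```text
(np.float64(-36.668062401626926), np.float64(-93.28077320719156)) (np.float64(-49.78020953211201), np.float64(-91.82096487237027))
```

Emit:
arm_command(
  moves=[
    [1.0,0,0.1,0,0.38],
    [1.6,0,0.1,0,0.38],
    [1.85,0,0.1,0,0.38],
    [1.85,0,-0.5,0,0.38],
    [1.85,0,-1.1,0,0.38],
    [1.85,0,-1.7,0,0.38],
    [1.85,0,-2.3,0,0.38],
    [1.85,0,-2.7,0,0.38],
    [1.85,0,-2.7,0,0.38],
  ],
)

```text
time: 12.15
tool_pos: [449.2, 192.2, 227.7]
tcp_rot: [2.84, 1.542, 0.361]
contact_force: [1.1, 0.9, 18.4]
grip_width: 34.7
```

```bash
python3 look.py s13
```

```text
t 12.15 tip z 49.7 tip N,U [-11.8 -52.1] F [ 1.1  0.9 18.4] tilt [-0.9996  0.0084 -0.0272]
```

Emit:
arm_command(
  moves=[
    [-0.7,0,0,0,0.38],
    [-1.6,0,0,0,0.38],
    [-1.6,0,1.3,0,0.38],
    [-1.6,0,1.3,0,0.38],
  ],
)

```text
time: 12.6
tool_pos: [437.5, 183.5, 243.1]
tcp_rot: [2.847, 1.545, 0.368]
contact_force: [-0.2, -0.3, -0.1]
grip_width: 34.8
```

```bash
python3 look.py s14
```

```text
t 12.6 tip z 65.1 tip N,U [-26.8 -52.7] F [-0.2 -0.3 -0.1] tilt [-0.9997  0.0076 -0.025 ]
```

View pics/s14.png

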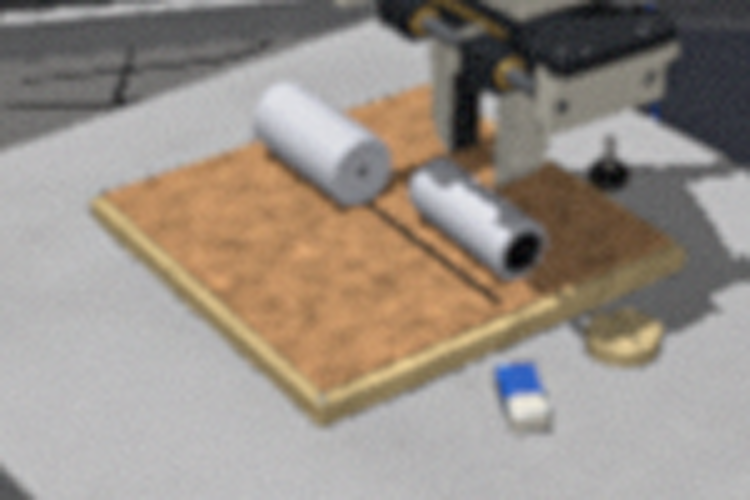

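Emit:
arm_command(
  moves=[
    [1.0,0,0.1,0,0.38],
    [1.55,0,0.1,0,0.38],
    [1.75,0,0.1,0,0.38],
    [1.75,0,-0.5,0,0.38],
    [1.75,0,-1.1,0,0.38],
    [1.75,0,-1.7,0,0.38],
    [1.75,0,-2.3,0,0.38],
    [1.75,0,-2.7,0,0.38],
    [1.75,0,-2.7,0,0.38],
  ],
)

```text
time: 13.55
tool_pos: [461.6, 201.3, 227.7]
tcp_rot: [2.834, 1.538, 0.354]
contact_force: [1.0, 0.5, 15.5]
grip_width: 35.2
```

```bash
python3 look.py s15
```

```text
t 13.55 tip z 49.8 tip N,U [  4.3 -51.4] F [ 1.   0.5 15.5] tilt [-0.9995  0.01   -0.0314]
```

Emit:
arm_command(
  moves=[
    [-0.7,0,0,0,0.38],
    [-1.6,0,0,0,0.38],
    [-1.6,0,1.3,0,0.38],
    [-1.6,0,1.3,0,0.38],
  ],
)

```text
time: 14.0
tool_pos: [449.8, 192.6, 243.1]
tcp_rot: [2.839, 1.54, 0.359]
contact_force: [-0.3, 0.3, 0.4]
grip_width: 34.7
```

```bash
python3 look.py s16
```

```text
t 14.0 tip z 65.2 tip N,U [-10.6 -52. ] F [-0.3  0.3  0.4] tilt [-0.9995  0.0092 -0.0294]
```

View pics/s16.png

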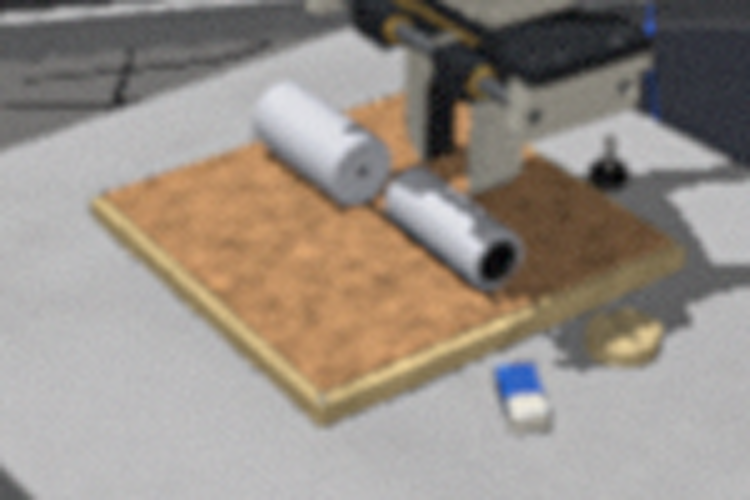

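Run:
```python
from m import *
c=bot.capture("side")
for p in [(523,251),(498,262)]: print(rel(plane(c,(p[0]/5+220,p[1]/5+185),34)[0]))
```

```text
(np.float64(-21.624587684844773), np.float64(-92.55511823498036))
(np.float64(-5.297714084342615), np.float64(-92.97310742505239))
```

Emit:
arm_command(
  moves=[
    [1.0,0,0,0,0.38],
    [1.55,0,0,0,0.38],
    [1.75,0,0,0,0.38],
    [1.75,0,-0.4,0,0.38],
    [1.75,0,-0.8,0,0.38],
    [1.75,0,-1.2,0,0.38],
    [1.75,0,-1.2,0,0.38],
  ],
)

```text
time: 14.8
tool_pos: [462.3, 201.6, 227.8]
tcp_rot: [2.84, 1.533, 0.36]
contact_force: [-1.0, 2.3, 18.7]
grip_width: 34.7
```

```bash
python3 look.py s17
```

```text
t 14.8 tip z 49.9 tip N,U [  6. -51.] F [-1.   2.3 18.7] tilt [-0.9993  0.0113 -0.0365]
```

View pics/s17.png

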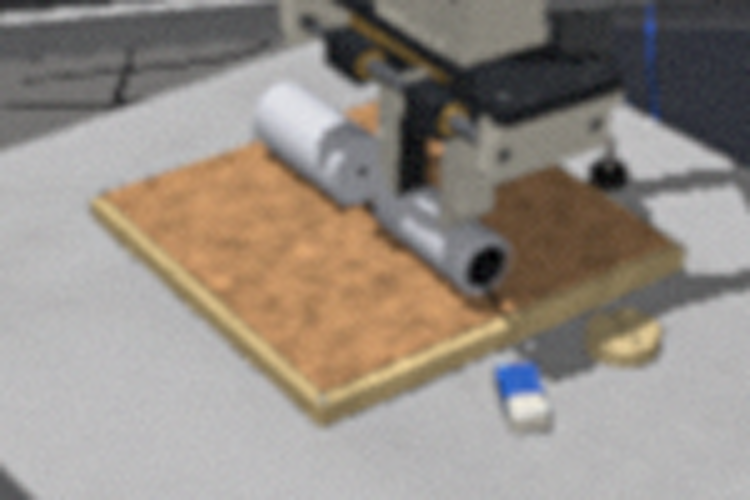

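Emit:
arm_command(
  moves=[
    [-0.7,0,0,0,0.38],
    [-2,0,0,0,0.38],
    [-7,0,0,0,0.38],
    [-12,0,0,0,0.38],
    [-15,8,8,0,0.38],
    [-15,32,32,0,0.38],
    [-15,32,32,0,0.38],
    [-15,32,32,0,0.38],
    [-15,32,32,0,0.38],
    [-15,32,32,0,0.38],
  ],
)

```text
time: 15.85
tool_pos: [419.8, -98.0, 365.5]
tcp_rot: [2.85, 1.533, 0.37]
contact_force: [1.6, 0.3, 0.4]
grip_width: 35.1
```

Emit:
arm_command(
  moves=[
    [0,15,15,0,0.38],
    [0,15,15,0,0.38],
    [0,15,15,0,0.38],
    [0,15,15,0,0.38],
    [0,15,15,0,0.38],
  ],
)

```text
time: 16.35
tool_pos: [392.9, -312.7, 360.8]
tcp_rot: [2.833, 1.534, 0.349]
contact_force: [-0.0, 0.4, 0.6]
grip_width: 34.5
```

```bash
python3 - <<'E'
from m import *
c=bot.capture("top"); np.save("c9.npy",c,allow_pickle=True)
cv2.imwrite("pics/t9.png",cv2.resize(c["frame"][115:245,220:360],None,fx=4.5,fy=4.5,interpolation=cv2.INTER_CUBIC))
E
python3 look.py s18
```

```text
t 16.4 tip z 182.8 tip N,U [-366.   310.9] F [ 0.7 -1.3  1. ] tilt [-0.9993  0.0108 -0.0354]
```

View pics/t9.png

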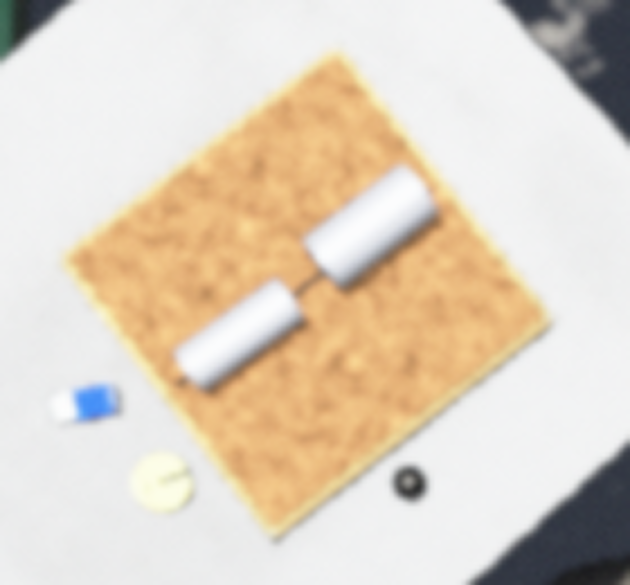

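View pics/s18.png

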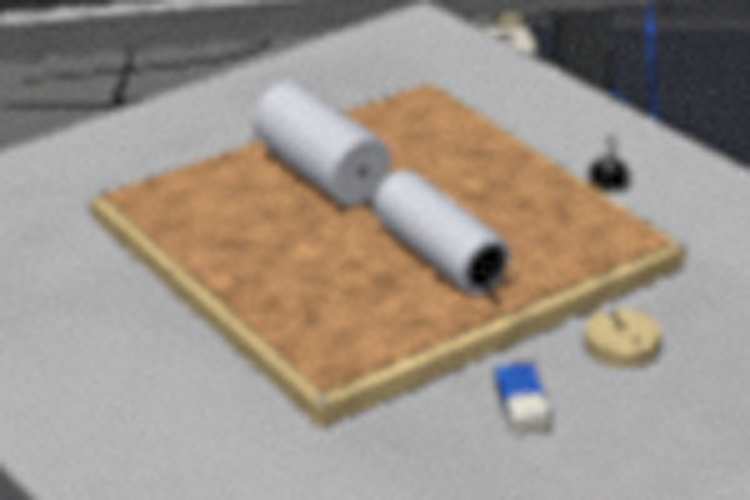

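Run:
```python
from m import *
c=np.load("c9.npy",allow_pickle=True).item()
h=np.array([[235,172],[294,128],[341,187],[281,233]]); bm=np.zeros(c["frame"].shape[:2],np.uint8); cv2.fillPoly(bm,[h],1); bm=cv2.erode(bm,np.ones((5,5)))
for (a,mm),z in zip(sorted(rollers(c,bm,0,0),key=lambda t:-t[0]),(38,34)):
    ys,xs=np.nonzero(mm); r=cv2.minAreaRect(np.c_[xs,ys].astype(np.float32)); b=plane(c,cv2.boxPoints(r),z)
    e=[b[1]-b[0],b[2]-b[1]]; e.sort(key=np.linalg.norm); v=e[1]
    a2=plane(c,(xs.mean(),ys.mean()),z)[0]
    ang=(np.arctan2(v[1],v[0])-A+np.pi/2)%np.pi-np.pi/2
    print(a,"N,U rect",rel(b.mean(0)),"mean",rel(a2),"size",[np.linalg.norm(q) for q in e],"yaw err",ang)
# line visible gap pts
print(rel(plane(c,[((180)/4.5+220,381/4.5+115)],18)[0]),rel(plane(c,[(310/4.5+220,282/4.5+115)],18)[0]))
```

```text
403 N,U rect (np.float64(4.070368277174378), np.float64(55.66429991825778)) mean (np.float64(3.940975524519426), np.float64(55.702773745536625)) size [np.float64(40.76358661442779), np.float64(81.78348535730463)] yaw err 0.006504136384258619
330 N,U rect (np.float64(1.5108044942488477), np.float64(-51.6369023271406)) mean (np.float64(1.5262255216290803), np.float64(-51.42471204500914)) size [np.float64(32.632768595165466), np.float64(83.2194975517852)] yaw err -0.04039627592074613
(np.float64(1.6735643555090374), np.float64(-99.22175513127289)) (np.float64(0.6325041705833305), np.float64(4.663036863668319))
```

The top view puts the solid roller about 3–4 mm off the line, and the side view puts it about 2 mm off. I'll add one short stroke for margin.

Run:
```python
from m import *
o=bot.get_obs(); print(shift(o,LINE+6*N+55.5*U,160))
```

```text
(array([  3.37382243, -25.61561589, -36.75290147]), [np.float64(-0.35828369731191106), np.float64(179.64171630268808)])
```

Emit:
arm_command(
  moves=[
    [0,-12,-18,0,0.38],
    [0,-25.6,-36.8,0,0.38],
    [0,-25.6,-36.8,0,0.38],
    [0,-25.6,-36.8,0,0.38],
    [0,-25.6,-36.8,0,0.38],
    [0,-25.6,-36.8,0,0.38],
    [0,-25.6,-36.8,0,0.38],
    [0,-25.6,-36.8,0,0.38],
    [0,-25.6,-36.8,0,0.38],
    [0,-25.6,-36.8,0,0.38],
  ],
)

```text
time: 17.45
tool_pos: [526.9, 123.8, 371.3]
tcp_rot: [2.937, 1.533, 0.461]
contact_force: [-0.3, 0.1, 0.3]
grip_width: 34.9
```

Emit:
arm_command(
  moves=[
    [0,0,0,0,0.38],
  ],
)

```text
time: 17.55
tool_pos: [525.9, 126.0, 370.8]
tcp_rot: [2.952, 1.534, 0.48]
contact_force: [-1.0, -0.1, -0.7]
grip_width: 35.3
```

```bash
python3 look.py s19
python3 - <<'E'
from m import *
o=bot.get_obs(); print(shift(o,LINE+6*N+55.5*U,72))
E
```

```text
t 17.55 tip z 193.0 tip N,U [ 9.3 46.9] F [-1.  -0.1 -0.7] tilt [-0.9993  0.0069 -0.0359]
(array([12.08779491,  0.7834042 ,  0.76603793]), [np.float64(0.24941416219155527), np.float64(-179.75058583780844)])
```

Emit:
arm_command(
  moves=[
    [4,0.8,0.6,0,0.38],
    [8,0.8,0.6,0,0.38],
    [11,0.8,0.6,0,0.38],
    [12,0.8,0.6,0,0.38],
    [12,0.8,0.6,0,0.38],
    [12,0.8,0.6,0,0.38],
  ],
)

```text
time: 18.2
tool_pos: [530.4, 117.7, 252.2]
tcp_rot: [2.95, 1.532, 0.477]
contact_force: [0.8, -0.9, 0.8]
grip_width: 35.2
```

```bash
python3 look.py s20
python3 - <<'E'
from m import *
o=bot.get_obs(); print(shift(o,LINE+6*N+55.5*U,58))
E
```

```text
t 18.2 tip z 74.3 tip N,U [ 8.1 56.3] F [ 0.8 -0.9  0.8] tilt [-0.9993  0.0074 -0.038 ]
(array([ 1.65987173, -0.1047833 ,  0.30093922]), [np.float64(0.2275665204471902), np.float64(-179.7724334795528)])
```

Emit:
arm_command(
  moves=[
    [0.8,-0.1,0.1,0,0.38],
    [1.4,-0.1,0.1,0,0.38],
    [1.7,-0.1,0.1,0,0.38],
    [1.8,-0.1,0.1,0,0.38],
    [1.8,-0.1,0.1,0,0.38],
  ],
)

```text
time: 18.75
tool_pos: [530.1, 118.8, 236.0]
tcp_rot: [2.936, 1.528, 0.463]
contact_force: [-2.1, 2.5, 10.8]
grip_width: 34.9
```

```bash
python3 look.py s21
```

```text
t 18.75 tip z 58.2 tip N,U [ 9.2 55.6] F [-2.1  2.5 10.8] tilt [-0.9991  0.0087 -0.0416]
```

View pics/s21.png

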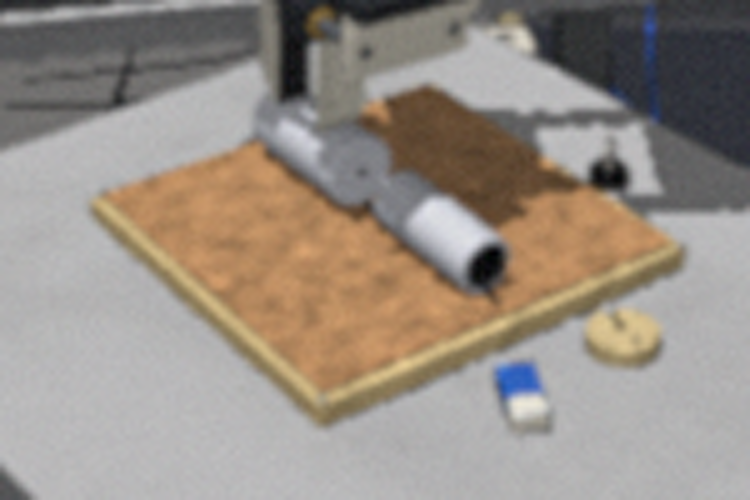

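Emit:
arm_command(
  moves=[
    [0.2,0,0.3,0,0.38],
    [0.2,0,0.5,0,0.38],
    [0.2,0,0.5,0,0.38],
  ],
)

```text
time: 19.1
tool_pos: [526.7, 116.3, 235.8]
tcp_rot: [2.929, 1.525, 0.455]
contact_force: [-2.7, 2.2, 15.1]
grip_width: 34.9
```

```bash
python3 look.py s22
```

```text
t 19.1 tip z 58.0 tip N,U [ 5.5 55.6] F [-2.7  2.2 15.1] tilt [-0.9989  0.0098 -0.0451]
```

Emit:
arm_command(
  moves=[
    [-0.7,0,0,0,0.38],
    [-2,0,0,0,0.38],
    [-7,0,0,0,0.38],
    [-12,0,0,0,0.38],
    [-14,12,18,0,0.38],
    [-14,26,37,0,0.38],
    [-14,26,37,0,0.38],
    [-14,26,37,0,0.38],
    [-14,26,37,0,0.38],
    [-14,26,37,0,0.38],
  ],
)

```text
time: 20.15
tool_pos: [434.2, -175.0, 361.2]
tcp_rot: [2.911, 1.524, 0.438]
contact_force: [1.4, 1.2, -1.1]
grip_width: 34.9
```

Emit:
arm_command(
  moves=[
    [0,14,17,0,0.38],
    [0,14,17,0,0.38],
    [0,14,17,0,0.38],
    [0,14,17,0,0.38],
    [0,14,17,0,0.38],
    [0,14,17,0,0.38],
  ],
)

```text
time: 20.75
tool_pos: [386.5, -393.1, 355.1]
tcp_rot: [2.894, 1.525, 0.417]
contact_force: [0.1, -0.6, -0.2]
grip_width: 35.2
```

```bash
python3 look.py s23
python3 - <<'E'
from m import *
c=bot.capture("top"); np.save("c10.npy",c,allow_pickle=True)
cv2.imwrite("pics/t10.png",cv2.resize(c["frame"][115:245,220:360],None,fx=4.5,fy=4.5,interpolation=cv2.INTER_CUBIC))
h=np.array([[235,172],[294,128],[341,187],[281,233]]); bm=np.zeros(c["frame"].shape[:2],np.uint8); cv2.fillPoly(bm,[h],1); bm=cv2.erode(bm,np.ones((5,5)))
for (a,mm),z in zip(sorted(rollers(c,bm,0,0),key=lambda t:-t[0]),(38,34)):
    ys,xs=np.nonzero(mm); r=cv2.minAreaRect(np.c_[xs,ys].astype(np.float32)); b=plane(c,cv2.boxPoints(r),z)
    e=[b[1]-b[0],b[2]-b[1]]; e.sort(key=np.linalg.norm); v=e[1]
    print(a,rel(b.mean(0)),(np.arctan2(v[1],v[0])-A+np.pi/2)%np.pi-np.pi/2)
E
```

```text
t 20.75 tip z 177.2 tip N,U [-419.1  370.3] F [ 0.1 -0.6 -0.2] tilt [-0.9989  0.0113 -0.0447]
403 (np.float64(2.305994165626124), np.float64(55.65384462858681)) 0.0014577698337898681
330 (np.float64(1.2433357074268905), np.float64(-51.662896937342325)) -0.031744551135815646
```

View pics/t10.png

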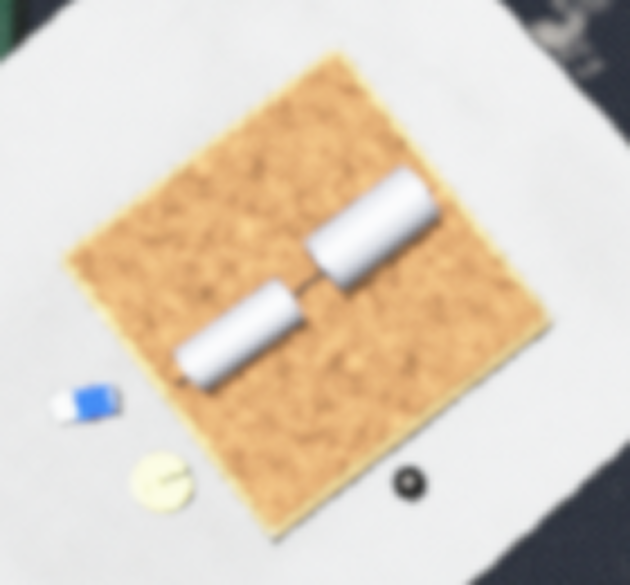

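View pics/s23.png

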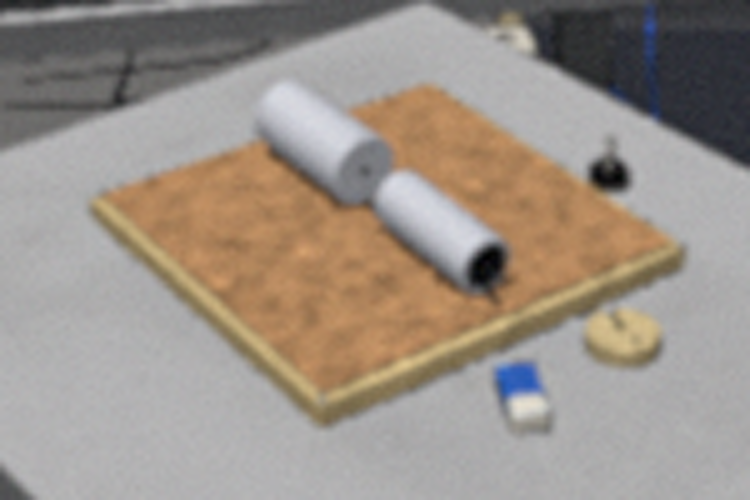

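Both rollers lie along the line, about 2.3 mm and 1.2 mm off it, with yaw errors under 0.04 rad. The neighbouring objects have not moved, and the arm is clear. I'm handing in.

```bash
python3 -c "
from plant import bot
print(bot.close_job())"
```

```text
the job is handed in; nothing more can be done
None
```

I rolled both rollers onto the start line with short strokes of the two fingertips across their tops. The solid roller took three strokes plus a 2 mm correction, and the tube took four. The job was handed in at about 21 s of the 64 s allowed.

| Roller | Off the line | Along the line from its middle | Axis error |
|---|---|---|---|
| Solid | about 2.3 mm (limit 7) | 56 mm (limit 74) | 0.001 rad (limit 0.15) |
| Tube | about 1.2 mm (limit 7) | -52 mm (limit 74) | 0.03 rad (limit 0.15) |

- **Bystanders:** the eraser, brass mass and thumb screw look unmoved in the last top and side pictures; I judged this by eye.
- **Arm:** it was parked clear of everything, with no contact force beyond noise.
- **Disagreement:** before the correction, the two cameras differed by about 2 mm on the solid roller's distance from the line (4.0 mm from the top, 2.3 mm from the side), which is about the stated calibration error.
- **Tool tilt:** the tool built up a tilt of about 0.045 rad over the moves, and this had no visible effect on the rolling.

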